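# Tap the wooden plugs home

### The job

Three wooden plugs stand too proud in the clamped-up pine board. With the fingertips, lightly tap or press each one straight down until it stops in its hole (its top still stands a little above the board): first the large round plug, then the square one, then the small round one, leaving each alone until its turn. Pick nothing up, use no tool, do not push hard, and leave the wood pieces and everything else on the bench where they are.

Things in the scene. Friction and masses are not known exactly. Their poses are not given: they have to be found in the camera images.
- board: Laminated pine board fixed flat on the bench across in front of the robot, 150 mm (its x) by 500 mm (its y), 35 mm thick; origin at the centre of its underside, z up. Two red and black bar clamps, part of it, cross it 222 mm either side of the middle, 51 mm above the bench at most. Three plugs stand in a row near its long centre line, about 100 mm or more apart.
- big_plug: Large round plug, 40 mm diameter. Plain wood, in a slightly wider dark recess. Slides only straight down, stays where left: 3.5 N starts it, 4 to 5 N keeps it moving; past bottom it only gives springily (7 N, then 3 N per mm). Top starts 9 to 12 mm above the board's top face, 3 mm above it when bottomed. Origin: centre of its top face, moving with it. Its place in the row varies.
- square_plug: Square plug, 30 mm by 30 mm. Plain wood, in a slightly wider dark recess. Slides only straight down, stays where left: 3.5 N starts it, 4 to 5 N keeps it moving; past bottom it only gives springily (7 N, then 3 N per mm). Top starts 9 to 12 mm above the board's top face, 3 mm above it when bottomed. Origin: centre of its top face, moving with it. Its place in the row varies.
- small_plug: Small round plug, 20 mm diameter. Plain wood, in a slightly wider dark recess. Slides only straight down, stays where left: 3.5 N starts it, 4 to 5 N keeps it moving; past bottom it only gives springily (7 N, then 3 N per mm). Top starts 9 to 12 mm above the board's top face, 3 mm above it when bottomed. Origin: centre of its top face, moving with it. Its place in the row varies.
- wedge: Bystander: loose light wood piece lying on the board between two plugs, 50 x 20 x 12 mm, origin under its centre.
- offcut: Bystander: loose dark wood piece lying on the board between two plugs, 45 x 24 x 10 mm, origin under its centre.
- glue_bottle: Bystander: yellow bottle, 54 mm diameter, 140 mm tall, beyond the board; origin under its centre.
- jar: Bystander: white jar, 60 mm diameter, 70 mm tall, beyond the board; origin under its centre.
- tub: Bystander: open white tub, 100 mm diameter, 100 mm tall, beyond the board; origin under its centre.
- hammer: Bystander: hammer lying on the bench to the right of the board, handle towards the robot; origin under its middle.
- tape: Bystander: yellow and black tape measure, 70 x 39 x 63 mm, beyond the board; origin under its centre.

How it is judged:
On the way, in this order (a step that is already met when the one before it is completed fails the run):
1. the large round plug is pressed home (z of big_plug in the frame of board below 0.04 m), for 0.2 s.
2. the square plug is pressed home (z of square_plug in the frame of board below 0.04 m), for 0.2 s.
3. the small round plug is pressed home (z of small_plug in the frame of board below 0.04 m), for 0.2 s.
At the end, for the whole second after the job is handed in: The tops of all three plugs stand less than 5 mm above the board's top face (3 mm is fully bottomed), and every loose thing is within 20 mm of where it began (z of each of big_plug, square_plug, small_plug in the frame of board below 0.04 m and distance of each of wedge, offcut, glue_bottle, jar, tub, hammer, tape from where it was at the start of the episode below 0.02 m); the robot touches nothing.
It fails at once if the square plug is touched or pushed before the large round plug is home (z of big_plug in the frame of board above 0.04 m and (contact force between square_plug and anything else above 1 N or z of square_plug in the frame of board below 0.0425 m)).
It fails at once if the small round plug is touched or pushed before the square plug is home (z of square_plug in the frame of board above 0.04 m and (contact force between small_plug and anything else above 1 N or z of small_plug in the frame of board below 0.0425 m)).
It fails at once if a plug is pushed harder than a light press (25 N), or with the arm instead of the fingers (contact force between any of big_plug, square_plug, small_plug and anything else above 25 N or contact force between any of big_plug, square_plug, small_plug and the arm above 1 N).
It fails at once if a plug is pulled up out of its hole (top over 15 mm above the board) (z of any of big_plug, square_plug, small_plug in the frame of board above 0.05 m).
It fails at once if a loose thing on the bench or the board is shoved, lifted or tipped (moved over 20 mm) (distance of any of wedge, offcut, glue_bottle, jar, tub, hammer, tape from where it was at the start of the episode above 0.02 m).
It also fails if it takes over 42 s, if anything falls off the work surface, if the arm or the gripper's body presses on something with over 40 N, if the wrist force passes 120 N, or if a joint passes its speed limit or range.

### The arm

A 6-joint arm with a two-finger parallel gripper is mounted at the origin on the work surface. World frame = base frame: x ahead of the robot, y to its left, z up, the work surface at z = 0. Lengths are in m, angles in rad, forces in N, time in s.
With the tool pointing down it reaches from about 0.375 to 0.925 m from the base axis. Payload 5.7 kg.
Tool frame: the origin (TCP) lies at the very end of the fingers, on their centre line; the grasp point (between the pads) lies 19 mm behind it; z points along the fingers, y is the line along which they close (so a half turn about z gives the same grasp; the last joint's range is limited). The gripper opens to 88 mm and grips with 3 to 60 N. Pads are 20 mm wide; open, the fingers measure 115 mm over their backs; the gripper's body (75 mm by 178 mm) begins 61 mm behind the grasp point.
Start: joints at [-1.38, 0.359, 1.51, -0, 1.272, -0.115], TCP at [0.181, -0.572, 0.223] pointing down, gripper open.
Joint ranges: [-2.97, 2.97], [-1.01, 2.36], [0.21, 2.38], [-0.96, 4.11], [0.2, 2.71], [-2.98, 2.98]. Speed limits (rad/s): [2.39, 2.39, 3.14, 3.14, 3.14, 3.14].

### API

Orientations are given as a unit quaternion [x, y, z, w].
In Python, from station import monitor, eyes, ctrl gives the robot as it stands. The module is installed in compiled form; this text tells all that it offers.
- The arm moves only by the tool drive_tool, never from a script. Its argument "series" is one flat list of numbers, 7 for each row, row after row: the shift along the tool's x, y, z normalised to -1 to 1, where 1 is 0.4 m, then the turn, a rotation vector about the tool's x, y, z normalised to -1 to 1, where 1 is 60 degrees, then the opening, from 0 (shut) to 1 (fully open). In form: [x, y, z, ax, ay, az, grip, x, y, z, ax, ay, az, grip, ...]. A call has 1 to 12 rows; each row is the pose to reach, as a shift and turn from the pose commanded when the call began, along the tool's axes at that moment; what a row does not reach only later rows make up. A row lasts 1/12 s, in which the tool goes at most 41.7 mm and 7.16 degrees, less where a joint would pass 70% of its speed; a pose out of reach is approached as far as the arm can. A call with a number of a shift or a turn outside -1 to 1 is refused whole. A call with a gripper value outside its range is refused whole. The fingers move at their own pace and stop on an object; "force" is the grip in N (left out, the last holds). Time passes only in rows, so rows that repeat a pose let the fingers close. It gives the time, the measured TCP pose, the force, the opening and the grip force at its end, in the units of the state.
- monitor.get_obs(): the state, without advancing time (a new reading comes with each control period).
- eyes.camera(name): name is "scene" or "top" or "wrist"; returns the picture (400x640x3 uint8, blue, green, red); there is no depth.
- eyes.get_calibration(name): a dict with "fx", "fy", "cx", "cy" (pixels), "position" and "rotation" of the camera in the world; the wrist camera has in their place "mount" (4x4, takes a point from camera to tool coordinates, whose origin is the TCP and whose axes are the flange's). Camera axes: x right, y down, z forward; pixel columns grow to the right and rows downward; lengths in m; the calibration is good to about 2 mm. A picture is of the moment at which its call begins: read the wrist's pose just before it. get_calibration takes no time and is no camera call.
- ctrl.close_job(): hands the job in; it is judged then, once.
The state is a dict: "t": time; "joint_pos": joint angles; "qd": joint speeds; "joint_torque": joint torques, N m; "tool_pos": TCP position; "tool_rot": TCP orientation; "force": force on the tool from outside, world axes, zero at the start; "ft_torque": the same for the moment, N m; "finger_gap": finger opening in m; "finger_force": force on a finger pad.
Only numpy, scipy, OpenCV 4.12 (cv2) and the standard library are available. Lean on these libraries where they do the work, as an engineer would, in place of code of your own. Each camera call takes 0.05 s, during which the arm holds its last target. There are 200 camera calls.

## Working session

There is one attempt and no reset: what is moved stays moved. The work goes in short steps, Python scripts to look and compute and a tool call to move; the robot and the scene stay as the last step left them, time stands still between calls to the robot, and variables do not carry over. Pictures are saved under pics/ and viewed, at most 10 in all, crops included, and the job is handed in when it is done.

Besides the shell and the picture viewer there is one more tool, called after "Request:" as name(argument=value, ...) on one line, values as JSON. drive_tool: Moves the arm, as the interface text tells. Scaled input: -1 to 1 covers 0.4 m each way for a shift and 60 degrees each way for a turn. Its arguments: {"type":"object","properties":{"series":{"type":"array","items":{"type":"number","minimum":-1,"maximum":1}},"force":{"type":"number"}},"required":["series"]}

```bash
mkdir -p pics; python3 - <<'E'
from station import monitor, eyes
import cv2, numpy as np
o=monitor.get_obs(); print({k:np.round(v,3).tolist() for k,v in o.items()})
for n in ("top","scene"):
    cv2.imwrite(f"pics/{n}0.png",eyes.camera(n)); c=eyes.get_calibration(n); print(n,{k:np.round(v,4).tolist() for k,v in c.items()})
E
```

```text
{'t': 0.0, 'joint_pos': [-1.38, 0.36, 1.511, -0.0, 1.272, -0.115], 'qd': [0.001, -0.001, -0.002, -0.001, -0.001, 0.0], 'joint_torque': [-0.001, -51.538, -27.073, 0.068, 0.035, -0.0], 'tool_pos': [0.18, -0.572, 0.222], 'tool_rot': [0.988, 0.152, -0.0, -0.001], 'force': [-0.434, 0.391, -0.071], 'ft_torque': [-0.021, -0.059, -0.021], 'finger_force': 0.0, 'finger_gap': 0.087}
top {'fx': 443.3913, 'fy': 443.3913, 'cx': 315.021, 'cy': 200.4886, 'position': [0.5353, -0.1003, 0.9674], 'rotation': [0.7115, -0.7014, 0.0306, -0.0291]}
scene {'fx': 361.7207, 'fy': 361.7207, 'cx': 320.8196, 'cy': 202.7928, 'position': [0.9265, 0.3311, 0.7169], 'rotation': [0.2996, 0.8892, -0.3284, -0.1082]}
```

View pics/top0.png

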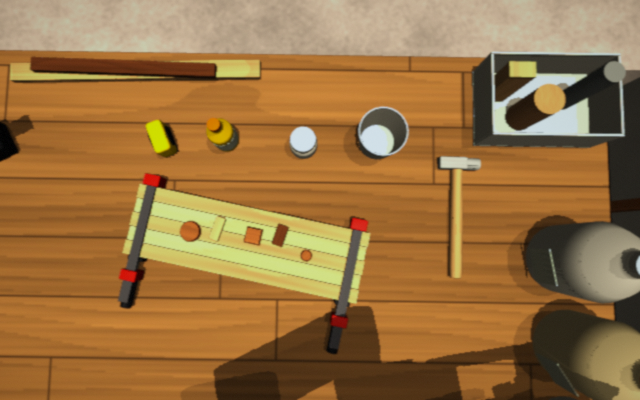

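View pics/scene0.png

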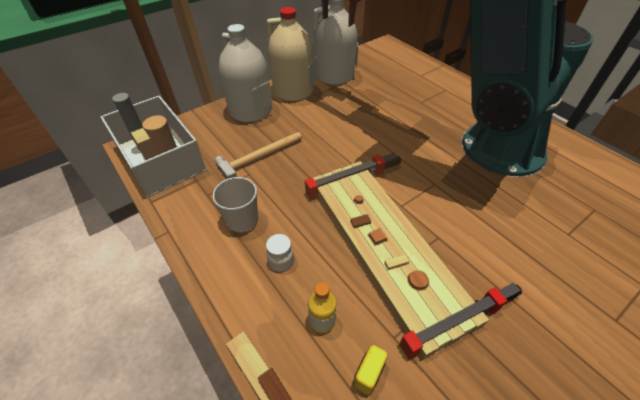

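The top view shows the big plug at (190,231), wedge (218,228), square (253,236), offcut (280,235) and small plug (306,256). In the scene view, big is at (419,279), square (378,236) and small (358,199).

```bash
cat > h.py <<'E'
import cv2, numpy as np
from scipy.spatial.transform import Rotation as R
from station import monitor, eyes
def ray(c,p):
    d=R.from_quat(c["rotation"]).apply([(p[0]-c["cx"])/c["fx"],(p[1]-c["cy"])/c["fy"],1])if np.size(c["rotation"])==4 else np.array(c["rotation"])@[(p[0]-c["cx"])/c["fx"],(p[1]-c["cy"])/c["fy"],1]
    return np.array(c["position"]),d/np.linalg.norm(d)
def plane(c,p,z):
    o,d=ray(c,p); return o+d*(z-o[2])/d[2]
def tri(r1,r2):
    (o1,d1),(o2,d2)=r1,r2
    s=np.linalg.lstsq(np.c_[d1,-d2],o2-o1,rcond=None)[0]
    a,b=o1+s[0]*d1,o2+s[1]*d2; return (a+b)/2,np.linalg.norm(a-b)
def blob(im,seed,r=18):
    x,y=seed; w=im[y-r:y+r,x-r:x+r]; h=cv2.cvtColor(w,cv2.COLOR_BGR2HSV).astype(int); s=h[r,r]
    m=((abs(h[...,0]-s[0])<7)&(abs(h[...,1]-s[1])<45)&(abs(h[...,2]-s[2])<45)).astype(np.uint8)
    n,l,st,c=cv2.connectedComponentsWithStats(m,connectivity=4); k=l[r,r]
    return c[k]+[x-r,y-r],st[k][2:5],s
E
python3 - <<'E'
from h import *
T,S=[cv2.imread(f"pics/{n}0.png") for n in("top","scene")]
ct,cs=eyes.get_calibration("top"),eyes.get_calibration("scene")
for n,a,b in (("big",(190,231),(419,279)),("sq",(253,236),(378,236)),("small",(306,256),(358,199)),("wedge",(218,228),(397,262)),("offcut",(280,235),(361,221))):
    p,sa,h=blob(T,a);q,sb,h2=blob(S,b)
    x,e=tri(ray(ct,p),ray(cs,q)); print(n,p.round(1),sa,h,q.round(1),sb,h2,"tri",x.round(4),round(e,4),"top@.0455",plane(ct,p,.0455).round(4),"scene",plane(cs,q,.0455).round(4))
o=monitor.get_obs(); print(R.from_quat(o["tool_rot"]).as_matrix().round(3))
def v(i,s,w,h): 
    x,y=i; return cv2.resize(s[y-h:y+h,x-w:x+w],None,fx=4,fy=4,interpolation=cv2.INTER_NEAREST)
cv2.imwrite("pics/c.png",np.vstack([v((245,245),T,95,35),v((388,238),S,95,38)]))
E
```

```text
big [188.8 230.7] [ 18  20 278] [ 13 205 184] [418.4 278.2] [ 21  17 257] [ 12 164 171] tri [0.5467 0.1589 0.0461] 0.0 top@.0455 [0.5467 0.1591 0.0455] scene [0.5464 0.1588 0.0455]
sq [251.9 235.9] [ 17  17 217] [ 13 202 202] [379.8 233.6] [ 26  34 236] [ 12 164 182] tri [0.5364 0.0286 0.0503] 0.0038 top@.0455 [0.5378 0.0279 0.0455] scene [0.5322 0.0277 0.0455]
small [305.7 255.6] [12 10 84] [ 13 200 199] [358.1 197.3] [ 9  7 43] [ 12 165 172] tri [ 0.4993 -0.0845  0.0464] 0.001 top@.0455 [ 0.499  -0.0841  0.0455] scene [ 0.4991 -0.0854  0.0455]
wedge [216.6 222.8] [ 36  31 676] [ 33 116 219] [395.3 259.7] [ 36  36 986] [ 24 107 213] tri [0.5618 0.101  0.0583] 0.0047 top@.0455 [0.5638 0.102  0.0455] scene [0.5529 0.0981 0.0455]
offcut [279.8 234.6] [ 15  22 203] [ 10 202 116] [360.1 220.6] [ 20  15 173] [ 12 160 121] tri [ 0.5412 -0.0294  0.0421] 0.0002 top@.0455 [ 0.5413 -0.0297  0.0455] scene [ 0.5431 -0.0275  0.0455]
[[ 0.954  0.301 -0.   ]
 [ 0.301 -0.954  0.002]
 [ 0.    -0.002 -1.   ]]
```

View pics/c.png

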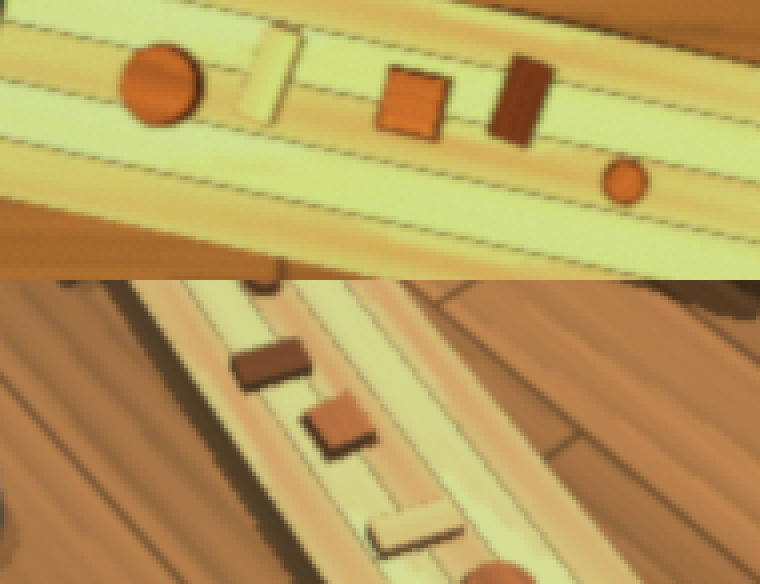

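Request:
drive_tool(series=[0.35,-0.36,0,0,0,0,0,0.71,-0.73,0,0,0,0,0,0.71,-0.73,0,0,0,0,0,0.71,-0.73,0,0,0,0,0,0.71,-0.73,0,0,0,0,0,0.71,-0.73,0,0,0,0,0,0.71,-0.73,0,0,0,0,0,0.71,-0.73,0,0,0,0,0,0.71,-0.73,0,0,0,0,0,0.71,-0.73,0,0,0,0,0,0.71,-0.73,0,0,0,0,0,0.71,-0.73,0,0,0,0,0], force=10)

```text
t: 1.1
tool_pos: [0.3638, -0.2067, 0.2225]
tool_rot: [0.988, 0.154, -0.0, -0.0]
force: [0.3, 0.1, 0.6]
finger_gap: 0.0114
finger_force: 0.0
```

```bash
cat > d.py <<'E'
import sys
from h import *
o=monitor.get_obs(); r=R.from_quat(o["tool_rot"]); p=np.array(o["tool_pos"])
print("t",round(o["t"],2),"p",p.round(4),"F",np.round(o["force"],1),"gap",round(o["finger_gap"],3),"norm shift",(r.inv().apply(np.array(list(map(float,sys.argv[1:4])))-p)/0.4).round(4), "ydir",r.as_matrix()[:,1].round(3),r.as_matrix()[:,2].round(3))
E
python3 d.py 0.5465 0.1575 0.1; python3 - <<'E'
from h import *
ct,cs=eyes.get_calibration("top"),eyes.get_calibration("scene")
for n,p,q in(("big",(189.6,231),(418.5,278.3)),("sq",(253,235.4),(378.3,234.4))):
    print(n,*[np.round(v,4) for v in tri(ray(ct,p),ray(cs,q))],plane(ct,p,.0455).round(4),plane(cs,q,.0455).round(4))
E
```

```text
t 1.1 p [ 0.3638 -0.2067  0.2225] F [0.3 0.1 0.6] gap 0.011 norm shift [ 0.7128 -0.7276  0.3063] ydir [ 0.305 -0.952 -0.   ] [-0.  0. -1.]
big [0.5458 0.1583 0.0436] 0.0011 [0.5461 0.1573 0.0455] [0.5464 0.1592 0.0455]
sq [0.5379 0.0266 0.0463] 0.0028 [0.5389 0.0257 0.0455] [0.5363 0.0272 0.0455]
```

Request:
drive_tool(series=[0.71,-0.73,0.1,0,0,0,0,0.71,-0.73,0.2,0,0,0,0,0.71,-0.73,0.3,0,0,0,0,0.71,-0.73,0.3,0,0,0,0,0.71,-0.73,0.3,0,0,0,0,0.71,-0.73,0.3,0,0,0,0,0.71,-0.73,0.3,0,0,0,0,0.71,-0.73,0.3,0,0,0,0,0.71,-0.73,0.3,0,0,0,0,0.71,-0.73,0.3,0,0,0,0,0.71,-0.73,0.3,0,0,0,0,0.71,-0.73,0.3,0,0,0,0])

```text
t: 2.1
tool_pos: [0.5476, 0.1564, 0.1012]
tool_rot: [0.988, 0.153, -0.001, 0.0]
force: [-0.2, -0.2, -0.2]
finger_gap: 0.0006
finger_force: 0.0
```

```bash
python3 d.py 0.5462 0.1580 0.038
```

```text
t 2.1 p [0.5476 0.1564 0.1012] F [-0.2 -0.2 -0.2] gap 0.001 norm shift [-0.0021 -0.0048  0.158 ] ydir [ 0.303 -0.953 -0.   ] [-0.001 -0.    -1.   ]
```

Request:
drive_tool(series=[0,-0.004,0.05,0,0,0,0,0,-0.004,0.1,0,0,0,0,0,-0.004,0.12,0,0,0,0,0,-0.004,0.125,0,0,0,0,0,-0.004,0.13,0,0,0,0,0,-0.004,0.133,0,0,0,0,0,-0.004,0.136,0,0,0,0,0,-0.004,0.139,0,0,0,0,0,-0.004,0.142,0,0,0,0,0,-0.004,0.145,0,0,0,0,0,-0.004,0.148,0,0,0,0,0,-0.004,0.148,0,0,0,0])

```text
t: 3.1
tool_pos: [0.5463, 0.1574, 0.0437]
tool_rot: [0.988, 0.152, 0.0, 0.0]
force: [0.8, 0.2, 2.1]
finger_gap: 0.0004
finger_force: 1.0
```

Request:
drive_tool(series=[0,0,0.003,0,0,0,0,0,0,0.006,0,0,0,0,0,0,0.009,0,0,0,0,0,0,0.012,0,0,0,0,0,0,0.012,0,0,0,0,0,0,0.012,0,0,0,0])

```text
t: 3.6
tool_pos: [0.5462, 0.1574, 0.0385]
tool_rot: [0.988, 0.152, 0.0, -0.0]
force: [0.7, -0.3, 0.9]
finger_gap: 0.0004
finger_force: 0.6
```

Request:
drive_tool(series=[0,0,0.002,0,0,0,0,0,0,0.004,0,0,0,0,0,0,0.004,0,0,0,0,0,0,0.004,0,0,0,0])

```text
t: 3.93
tool_pos: [0.5462, 0.1574, 0.0377]
tool_rot: [0.988, 0.152, 0.0, -0.0]
force: [-0.9, -0.3, 8.5]
finger_gap: 0.0004
finger_force: 4.3
```

Request:
drive_tool(series=[0,0,-0.03,0,0,0,0,0,0,-0.1,0,0,0,0,0,0,-0.15,0,0,0,0,-0.03,0.08,-0.15,0,0,0,0,-0.06,0.16,-0.15,0,0,0,0,-0.09,0.23,-0.15,0,0,0,0,-0.12,0.306,-0.15,0,0,0,0,-0.12,0.306,-0.15,0,0,0,0,-0.12,0.306,-0.15,0,0,0,0,-0.12,0.306,-0.15,0,0,0,0])

```text
t: 4.77
tool_pos: [0.5366, 0.0264, 0.0968]
tool_rot: [0.988, 0.152, -0.0, -0.0]
force: [-1.4, 0.1, -0.4]
finger_gap: 0.0006
finger_force: 0.0
```

```bash
python3 d.py 0.538 0.0265 0.038; python3 - <<'E'
from h import *
T,S=eyes.camera("top"),eyes.camera("scene")
def v(i,s,w,h):
    x,y=i; return cv2.resize(s[y-h:y+h,x-w:x+w],None,fx=4,fy=4,interpolation=cv2.INTER_NEAREST)
cv2.imwrite("pics/d.png",np.vstack([v((245,245),T,95,35),v((388,238),S,95,38)]))
E
```

```text
t 4.77 p [0.5366 0.0264 0.0968] F [-1.4  0.1 -0.4] gap 0.001 norm shift [0.0036 0.001  0.1469] ydir [ 0.3   -0.954 -0.001] [-0.001  0.001 -1.   ]
```

View pics/d.png

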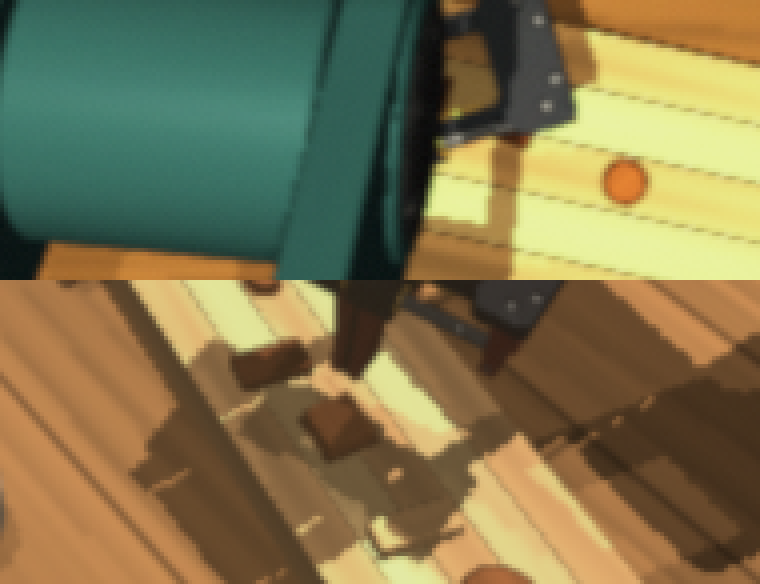

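The fingertips hover over the square plug, the big plug is done and the bystanders haven't moved.

Request:
drive_tool(series=[0.003,0,0.05,0,0,0,0,0.003,0,0.09,0,0,0,0,0.003,0,0.11,0,0,0,0,0.003,0,0.115,0,0,0,0,0.003,0,0.12,0,0,0,0,0.003,0,0.125,0,0,0,0,0.003,0,0.13,0,0,0,0,0.003,0,0.135,0,0,0,0,0.003,0,0.14,0,0,0,0,0.003,0,0.145,0,0,0,0,0.003,0,0.145,0,0,0,0,0.003,0,0.145,0,0,0,0])

```text
t: 5.87
tool_pos: [0.5385, 0.0264, 0.0391]
tool_rot: [0.988, 0.152, 0.0, 0.0]
force: [0.3, 0.5, 2.2]
finger_gap: 0.0009
finger_force: 0.8
```

Request:
drive_tool(series=[0,0,0.002,0,0,0,0,0,0,0.004,0,0,0,0,0,0,0.006,0,0,0,0,0,0,0.006,0,0,0,0,0,0,0.006,0,0,0,0])

```text
t: 6.28
tool_pos: [0.5386, 0.0264, 0.0373]
tool_rot: [0.988, 0.152, 0.0, 0.0]
force: [-0.7, 1.1, 9.3]
finger_gap: 0.0004
finger_force: 4.7
```

Request:
drive_tool(series=[0,0,-0.03,0,0,0,0,0,0,-0.1,0,0,0,0,0,0,-0.15,0,0,0,0,-0.045,0.06,-0.15,0,0,0,0,-0.09,0.12,-0.15,0,0,0,0,-0.135,0.18,-0.15,0,0,0,0,-0.178,0.235,-0.15,0,0,0,0,-0.178,0.235,-0.15,0,0,0,0,-0.178,0.235,-0.15,0,0,0,0,-0.178,0.235,-0.15,0,0,0,0])

```text
t: 7.12
tool_pos: [0.4985, -0.0844, 0.0965]
tool_rot: [0.988, 0.152, -0.0, -0.0]
force: [-0.5, -0.4, 0.0]
finger_gap: 0.0003
finger_force: 0.0
```

```bash
python3 d.py 0.4991 -0.0845 0.038
```

```text
t 7.12 p [ 0.4985 -0.0844  0.0965] F [-0.5 -0.4  0. ] gap 0.0 norm shift [0.0015 0.0007 0.1462] ydir [ 0.3   -0.954 -0.001] [-0.  0. -1.]
```

Request:
drive_tool(series=[0.002,0,0.05,0,0,0,0,0.002,0,0.09,0,0,0,0,0.002,0,0.11,0,0,0,0,0.002,0,0.115,0,0,0,0,0.002,0,0.12,0,0,0,0,0.002,0,0.125,0,0,0,0,0.002,0,0.13,0,0,0,0,0.002,0,0.135,0,0,0,0,0.002,0,0.14,0,0,0,0,0.002,0,0.145,0,0,0,0,0.002,0,0.145,0,0,0,0,0.002,0,0.145,0,0,0,0])

```text
t: 8.12
tool_pos: [0.4997, -0.0845, 0.0387]
tool_rot: [0.988, 0.152, 0.0, 0.0]
force: [1.5, 0.1, 1.2]
finger_gap: 0.0009
finger_force: 0.7
```

Request:
drive_tool(series=[0,0,0.002,0,0,0,0,0,0,0.004,0,0,0,0,0,0,0.006,0,0,0,0,0,0,0.006,0,0,0,0,0,0,0.006,0,0,0,0])

```text
t: 8.53
tool_pos: [0.4997, -0.0845, 0.037]
tool_rot: [0.988, 0.152, 0.0, 0.0]
force: [-0.8, 1.8, 10.7]
finger_gap: 0.0007
finger_force: 5.2
```

Request:
drive_tool(series=[0,0,-0.05,0,0,0,0,0,0,-0.15,0,0,0,0,0,0,-0.25,0,0,0,0,0,0,-0.35,0,0,0,0,0,0,-0.45,0,0,0,0,-0.3,0.3,-0.45,0,0,0,0,-0.4,0.6,-0.45,0,0,0,0,-0.4,0.6,-0.45,0,0,0,0,-0.4,0.6,-0.45,0,0,0,0,-0.4,0.6,-0.45,0,0,0,0,-0.4,0.6,-0.45,0,0,0,0,-0.4,0.6,-0.45,0,0,0,0])

```text
t: 9.53
tool_pos: [0.4175, -0.3634, 0.2159]
tool_rot: [0.988, 0.152, -0.0, -0.0]
force: [-0.4, 0.5, -0.1]
finger_gap: 0.0006
finger_force: 0.0
```

```bash
python3 d.py 0.4991 -0.0845 0.038; python3 - <<'E'
from h import *
T,S=eyes.camera("top"),eyes.camera("scene")
def v(i,s,w,h):
    x,y=i; return cv2.resize(s[y-h:y+h,x-w:x+w],None,fx=4,fy=4,interpolation=cv2.INTER_NEAREST)
cv2.imwrite("pics/e.png",np.vstack([v((245,245),T,95,35),v((388,243),S,95,58)]))
E
```

```text
t 9.53 p [ 0.4175 -0.3634  0.2159] F [-0.4  0.5 -0.1] gap 0.001 norm shift [ 0.4046 -0.6033  0.4449] ydir [ 0.301 -0.954 -0.001] [-0.001  0.    -1.   ]
```

View pics/e.png

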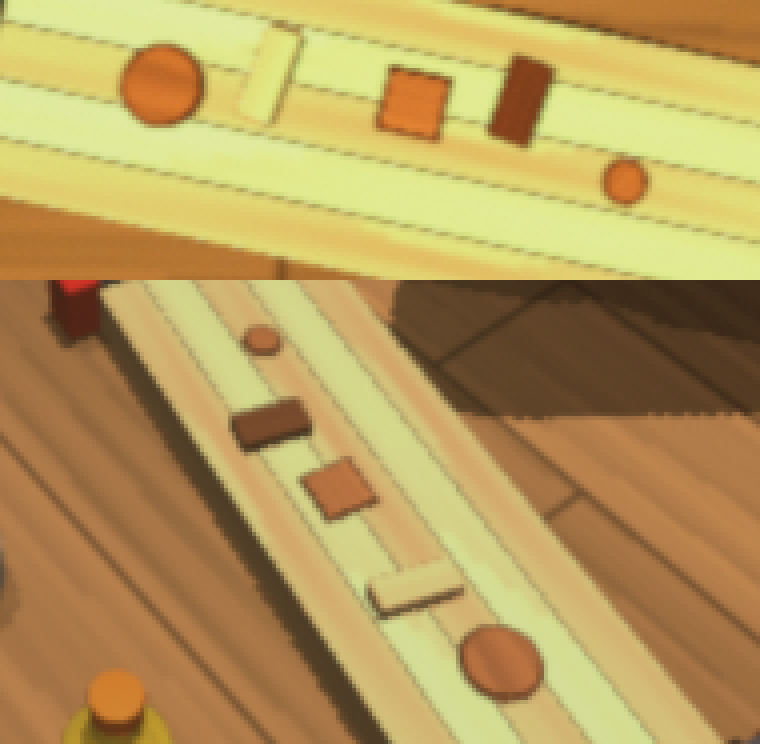

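The big and square plugs look nearly flush. The small plug, at crop (262,340), shows a bit of its side, so I'll compare its image shift with the start.

```bash
python3 - <<'E'
from h import *
A=cv2.imread("pics/scene0.png"); B=eyes.camera("scene"); cs=eyes.get_calibration("scene")
for n,s in(("big",(419,279)),("sq",(378,236)),("small",(358,199))):
    x,y=s; t=A[y-12:y+9,x-13:x+13]
    a=blob(A,s,12);b=blob(B,s,12); print(n,a[0].round(1),a[1],b[0].round(1),b[1])
def v(s): return cv2.resize(s[183:213,343:373],None,fx=12,fy=12,interpolation=cv2.INTER_NEAREST)
cv2.imwrite("pics/f.png",np.hstack([v(A),v(B)]))
E
```

```text
big [418.4 278.2] [ 21  17 257] [418.3 279.6] [ 20  18 277]
sq [379.  233.9] [ 20  21 183] [378.9 235.2] [ 21  20 211]
small [358.1 197.3] [ 9  7 43] [360.3 201.5] [16 16 79]
```

View pics/f.png

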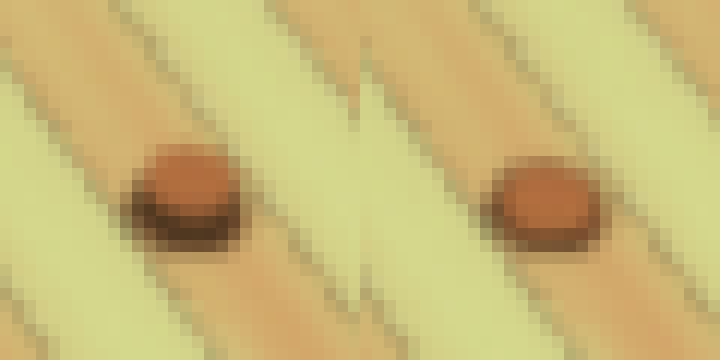

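The close-up shows the small plug's visible side shrinking from about 3–4 px to 1 px, so it went down. All three plugs are at the bottom.

```bash
python3 -c "from station import ctrl; print(ctrl.close_job())"
```

```text
the job is handed in; nothing more can be done
None
```

I pressed all three plugs to the bottom in order (large round, square, small round), with wrist force readings of about 11 N at most, left the wood pieces and other bench items untouched as far as the pictures show, and handed the job in about 10 s into the 42 s limit; no verdict was returned.

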